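# Set a carpenter's square against a board for marking

## Task

Pick up the carpenter's square and lay it on the dark walnut board, ready to mark a line: blade flat on the board and pointing away from the robot, fence flush along its whole length against the board's near edge, and the long outer edge of the blade brought gently up against the steel pin standing in the board. Let go of it there, and leave the sanding block, the screwdriver and the oil bottle where they are.

Things in the scene. Friction and masses are not known exactly. Their poses are not given: they have to be found in the camera images.
- square: Loose L-shaped square, 0.19 kg. Origin: underside of the blade, on its centre line, at the fence's inner face. x along the blade away from the fence, y along the fence to its heel. Aluminium blade: x to 150 mm, y -25 to 25, z 0 to 5. Wooden fence: x -20 to 0, y -115 to 25, z -14 to 9; face x = 0 goes against the board. The blade's outer edge is y = 25, level with the heel.
- grip (a point): Centre of the square's wooden grip block on the blade (square frame 50, -5, 20 mm), about over the centre of mass. Block 60 mm long in x, 28 mm wide in y, 30 mm high (z 5 to 35 in the square frame).
- heel (a point): Point on the square at the heel end of the fence's inner face, level with the blade's underside (square frame 0, +25, 0 mm).
- fence_end (a point): Point on the square at the other end of the fence's inner face, same level (square frame 0, -115, 0 mm).
- board: Dark walnut board fixed to the bench, 110 mm in x, 280 mm in y, 24 mm thick, origin at the centre of its underside (bench top), z up. Its near edge, towards the robot, is the face x = -55 mm. A small 12 mm cleat, 16 mm high, at each end. It may lie on the left or the right half of the bench.
- pin: Plain round steel pin standing fixed in the walnut board, 8 mm diameter, 36 mm tall; origin at its foot on the board's top. It stands 95 mm in from the near edge, 30 to 80 mm to the left (+y) of the board's middle. The blade goes on its right (-y) side.
- rest: Plywood scrap fixed to the bench, 90 mm in x, 110 mm in y, 24 mm thick, origin at the centre of its underside. The square starts lying on it, fence hanging over its near side.
- sander: Bystander: loose cork sanding block on the walnut board's right-hand (-y) end, 70 x 40 x 25 mm high, origin centre of underside.
- screwdriver: Bystander: loose screwdriver 200 mm long lying along x in the middle of the bench, about 30 mm high.
- oil: Bystander: standing bottle 60 mm diameter, 170 mm tall, behind the screwdriver; origin centre of underside.

How it is judged:
By the outcome, as a careful person would: the job done as asked, in the order asked, and still so for the second after the job is handed in, with the robot touching nothing.
It also fails if it takes over 53 s, if anything falls off the work surface, if the arm or the gripper's body presses on something with over 40 N, if the wrist force passes 120 N, or if a joint passes its speed limit or range.

## Robot

A 6-joint arm with a two-finger parallel gripper is mounted at the origin on the work surface. World frame = base frame: x ahead of the robot, y to its left, z up, the work surface at z = 0. Lengths are in mm, angles in rad, forces in N, time in s.
With the tool pointing down it reaches from about 350 to 775 mm from the base axis. Payload 7.3 kg.
Tool frame: the origin (TCP) lies at the centre of the arm's flange, where the gripper is bolted on; the fingertips stand 178 mm ahead of it and the grasp point (between the pads) lies 159 mm ahead of it; z points along the fingers, y is the line along which they close (so a half turn about z gives the same grasp; the last joint's range is limited). The gripper opens to 92 mm and grips with 3 to 60 N. Pads are 19 mm wide; open, the fingers measure 130 mm over their backs; the gripper's body (75 mm by 190 mm) begins 47 mm behind the grasp point.
Start: joints at [-1.347, 0.342, 1.524, -0, 1.275, -0.146], TCP at [189.77, -489.505, 404.741] pointing down, gripper open.
Joint ranges: [-2.53, 2.53], [-0.77, 2.02], [0.04, 2.7], [-1, 4.14], [0.28, 2.66], [-3.11, 3.11]. Speed limits (rad/s): [2.57, 2.57, 3.14, 3.14, 3.14, 3.14].

## Interface

Orientations are given as [roll, pitch, yaw] about the fixed x, y, z axes, in that order (R = Rz(yaw) Ry(pitch) Rx(roll)).
In Python, from plant import * gives the robot as it stands. The module is installed in compiled form; this text tells all that it offers.
- The arm moves only by the shell command python3 -m inch 'ROWS'. ROWS is JSON, a list of rows, each a list of 5 numbers: the shift along the tool's x, y, z in m, then the turn about the tool's z in rad, then the opening, from 0 (shut) to 1 (fully open). In form: [[tx, ty, tz, spin, claw], ...]. A call has 1 to 8 rows; each row is the pose to reach, as a shift and turn from the pose commanded when the call began, along the tool's axes at that moment; what a row does not reach only later rows make up. A row lasts 1/12 s, in which the tool goes at most 41.7 mm and 7.16 degrees, less where a joint would pass 70% of its speed; a pose out of reach is approached as far as the arm can. A call with a gripper value outside its range is refused whole. The fingers move at their own pace and stop on an object; the grip force is fixed at half the most. Time passes only in rows, so rows that repeat a pose let the fingers close. It gives the time, the measured TCP pose, the force, the opening and the grip force at its end, in the units of the state.
- get_obs(): the state, without advancing time (a new reading comes with each control period).
- capture(name): name is "scene" or "top" or "wrist"; returns a dict with "color" (400x640x3 uint8, red, green, blue), "intrinsics" (3x3 intrinsics, pixels), "pose" (4x4, takes a point from camera to world coordinates). Camera axes: x right, y down, z forward; pixel columns grow to the right and rows downward; lengths in mm; the calibration is good to about 2 mm. A picture is of the moment at which its call begins. There is no depth.
- close_job(): hands the job in; it is judged then, once.
Trained networks look in a picture, given as the dict that the camera call returned (one of the last four; its "shot" number tells which), for a name from the list of things; names that differ only in an ending like _2 or _b are one class to them, and where a whole thing is asked for, a point or a joint stands for the part that bears it (a point fixed in the world has none). Each returns a list of dicts, best first, with "conf" (0 to 1); they miss things now and then, are a little off and sometimes report something else, mostly with a low value. They report only what shows in the picture. A call takes as long as a camera call.
- look_for(picture, target): "rect" ([centre column, centre row, width, height] in pixels, round what is visible of it).
- trace(picture, target): "pixels" (400x640 bool, what is visible of it) and "rect" ([centre column, centre row, width, height] in pixels, round what is visible of it).
- tip_of(picture, target): "centre" ([column, row] in pixels: a listed point, or the origin of a listed thing).
The state is a dict: "time": time; "joint_positions": joint angles; "dq": joint speeds; "tau": joint torques, N m; "tool_pos": TCP position; "tcp_rot": TCP orientation; "contact_force": force on the tool from outside, world axes, zero at the start; "moment": the same for the moment, N m; "grip_width": finger opening in mm; "finger_force": force on a finger pad.
Only numpy, scipy, OpenCV 4.12 (cv2) and the standard library are available. Lean on these libraries where they do the work, as an engineer would, in place of code of your own. Each camera call takes 0.05 s, during which the arm holds its last target. There are 200 camera calls.

## Working session

There is one attempt and no reset: what is moved stays moved. The work goes in short steps, Python scripts to look and compute and a shell command to move; the robot and the scene stay as the last step left them, time stands still between calls to the robot, and variables do not carry over. Pictures are saved under pics/ and viewed, at most 10 in all, crops included, and the job is handed in when it is done.

```bash
mkdir -p pics
cat > h.py <<'E'
from plant import *
import numpy as np, cv2
def proj(p,pt):
    T=np.linalg.inv(p["pose"]); c=T[:3,:3]@np.array(pt,float)+T[:3,3]; u=np.array(p["intrinsics"])@c; return u[:2]/u[2]
def ray(p,px):
    d=np.linalg.inv(np.array(p["intrinsics"]))@[px[0],px[1],1]; P=np.array(p["pose"]); d=P[:3,:3]@d; return P[:3,3],d/np.linalg.norm(d)
def atz(p,px,z):
    o,d=ray(p,px); return o+d*(z-o[2])/d[2]
def tri(obs):
    A=np.zeros((3,3));b=np.zeros(3)
    for p,px in obs:
        o,d=ray(p,px);M=np.eye(3)-np.outer(d,d);A+=M;b+=M@o
    return np.linalg.solve(A,b)
def save(p,n): cv2.imwrite("pics/"+n,cv2.cvtColor(p["color"],cv2.COLOR_RGB2BGR))
E
python3 - <<'E'
from h import *
np.set_printoptions(precision=1,suppress=True)
s=capture("scene");t=capture("top")
cv2.imwrite("pics/a.png",cv2.cvtColor(np.vstack([s["color"],t["color"]]),cv2.COLOR_RGB2BGR)[:, :]) 
save(s,"s.png");save(t,"t.png")
for n in ["grip","heel","fence_end","pin","board","rest","sander","screwdriver","oil","square"]:
    a=tip_of(s,n);b=tip_of(t,n)
    print(n,[(np.array(x["centre"]),round(x["conf"],2)) for x in a[:2]],[(np.array(x["centre"]),round(x["conf"],2)) for x in b[:2]], tri([(s,a[0]["centre"]),(t,b[0]["centre"])]) if a and b else "")
print(get_obs()["tcp_rot"],get_obs()["time"])
print(s["pose"],t["pose"])
E
```

```text
grip [(array([410. , 173.5]), 0.83)] [(array([218.5, 216.2]), 0.7)] [572.5 206.6  42.3]
heel [(array([410.3, 165.6]), 0.59)] [(array([205.2, 239.6]), 0.62)] [521.4 242.9  15.3]
fence_end [(array([353. , 176.9]), 0.86)] [(array([266.4, 235.5]), 0.67)] [526.5  96.2  29.7]
pin [(array([262., 236.]), 0.52)] [] 
board [(array([216.3, 244.4]), 0.79)] [(array([403.1, 209. ]), 0.59), (array([215.4, 208.9]), 0.39)] [ 586.8 -224.1    3.1]
rest [(array([417.7, 192.4]), 0.94), (array([414.4, 174.4]), 0.71)] [(array([215.9, 211.7]), 0.59)] [589.2 225.4  -5. ]
sander [(array([160.3, 259. ]), 0.71)] [(array([453.9, 204.9]), 0.76)] [ 594.  -333.9   17. ]
screwdriver [(array([317.1, 197.4]), 0.84)] [(array([309.7, 233.7]), 0.81)] [532.8   3.1   4.2]
oil [(array([372.3, 276. ]), 0.8)] [(array([301.8, 139.9]), 0.78)] [763.   19.2   4.7]
square [(array([402.9, 164.8]), 0.58)] [(array([215.9, 242.3]), 0.88)] [516.3 220.8  19.2]
[3.1 0.  0.4] 1.1
[[   0.4    0.6   -0.7 1167.3]
 [   0.9   -0.2    0.3 -257.5]
 [   0.    -0.7   -0.7  645.7]
 [   0.     0.     0.     1. ]] [[ -0.   -1.    0.2 468.7]
 [ -1.    0.   -0.  -19.1]
 [  0.   -0.2  -1.  919.4]
 [  0.    0.    0.    1. ]]
```

View pics/t.png

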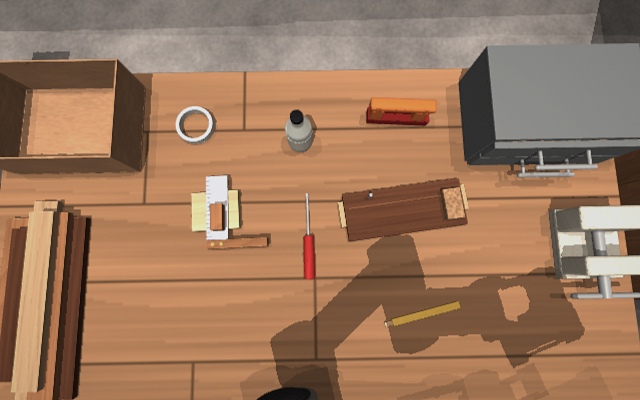

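View pics/s.png

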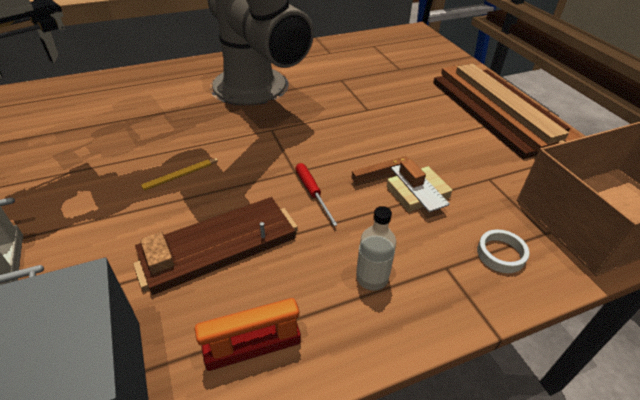

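Run:
```python
from h import *
o=get_obs()
for k in ["time","joint_positions","tool_pos","tcp_rot","contact_force","grip_width"]:print(k,np.round(o[k],4))
```

```text
time 1.1
joint_positions [-1.347   0.342   1.5241 -0.      1.2754 -0.146 ]
tool_pos [ 189.7643 -489.5058  404.7347]
tcp_rot [3.1415 0.     0.3698]
contact_force [ 0.8417 -0.2534 -0.4944]
grip_width 91.8674
```

The top view shows the square at (217,215) on its rest at left. The walnut board is at (403,209) on the right, turned slightly, with the pin at (371,195) and the sander at (454,204). The scene view agrees. Next I'll move the wrist camera over the board on the way to the square.

```bash
python3 -m inch '[[0.04,-0.017,0,0,1],[0.08,-0.035,0,0,1],[0.115,-0.05,0,0,1],[0.15,-0.066,0,0,1],[0.19,-0.084,0,0,1],[0.23,-0.10,0,0,1],[0.265,-0.117,0,0,1],[0.3,-0.132,0,0,1]]'
python3 -m inch '[[0.035,-0.016,0,0.1,1],[0.06,-0.028,0,0.2,1],[0.07,-0.03,0,0.24,1],[0.07,-0.03,0,0.24,1]]'
cat >> h.py <<'E'
np.set_printoptions(precision=1,suppress=True)
def tips(p,names):
    for n in names: print(n,[(np.array(x["centre"]),round(x["conf"],2)) for x in tip_of(p,n)[:2]])
E
python3 - <<'E'
from h import *
w=capture("wrist");save(w,"w1.png");print(w["pose"],get_obs()["tool_pos"],get_obs()["time"])
tips(w,["board","pin","sander"])
np.savez("w1.npz",**{k:w[k] for k in("color","intrinsics","pose")})
E
```

```text
time: 1.77
tool_pos: [422.9, -256.0, 405.0]
tcp_rot: [3.141, -0.0, 0.37]
contact_force: [1.4, -0.7, 0.5]
grip_width: 91.7
finger_force: 0.0
time: 2.1
tool_pos: [477.7, -202.9, 404.6]
tcp_rot: [-3.142, -0.001, 0.132]
contact_force: [-0.7, -0.3, -0.4]
grip_width: 91.5
finger_force: 0.0
[[   0.1   -1.    -0.3  545.6]
 [  -1.    -0.1   -0.  -195.1]
 [   0.     0.3   -1.   383.9]
 [   0.     0.     0.     1. ]] [ 476.7 -204.   404.6] 2.15
board [(array([346. ,  87.3]), 0.8)]
pin [(array([273.6,  47.2]), 0.64)]
sander [(array([446.7,  88. ]), 0.56)]
```

View pics/w1.png

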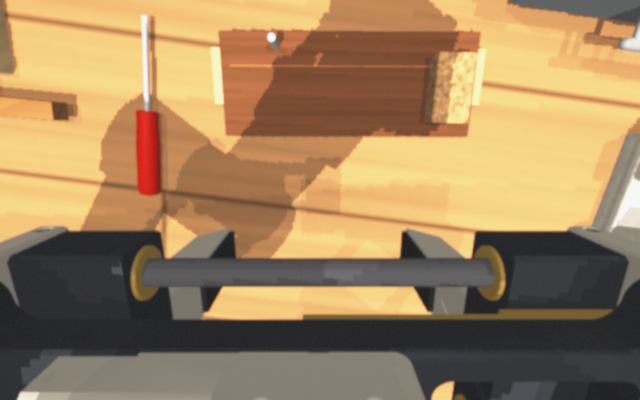

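The wrist view shows the board squarely. Its near edge runs from about (228,134) to (468,136), the pin top is at (272,38), and the sander is on the right. Now to the square.

```bash
python3 -m inch '[[0.007,-0.04,0,0,1],[0.015,-0.08,0,0,1],[0.023,-0.12,0,0,1],[0.03,-0.16,0,0,1],[0.038,-0.2,0,0,1],[0.046,-0.24,0,0,1],[0.053,-0.28,0,0,1],[0.06,-0.32,0,0,1]]'
python3 -m inch '[[0.008,-0.035,0.01,0.04,1],[0.015,-0.06,0.03,0.08,1],[0.017,-0.08,0.05,0.08,1],[0.017,-0.083,0.06,0.08,1],[0.017,-0.083,0.06,0.08,1]]'
python3 - <<'E'
from h import *
w=capture("wrist");save(w,"w2.png");print(w["pose"],get_obs()["tool_pos"],get_obs()["tcp_rot"],get_obs()["time"])
tips(w,["square","grip","heel","fence_end","rest"])
np.savez("w2.npz",**{k:w[k] for k in("color","intrinsics","pose")})
# board from w1
b=np.load("w1.npz")
hsv=cv2.cvtColor(b["color"],cv2.COLOR_RGB2HSV)
for u in range(240,470,20): print(u,b["color"][126:144:2,u].sum(1))
E
```

```text
time: 2.97
tool_pos: [494.0, 120.9, 405.0]
tcp_rot: [3.141, -0.001, 0.128]
contact_force: [1.3, 0.1, -0.4]
grip_width: 91.7
finger_force: 0.0
time: 3.38
tool_pos: [499.8, 204.5, 342.3]
tcp_rot: [3.14, 0.005, 0.051]
contact_force: [-0.8, -0.6, 0.4]
grip_width: 92.3
finger_force: 0.0
[[  0.1  -1.   -0.3 568.1]
 [ -1.   -0.1  -0.  206.7]
 [  0.    0.3  -1.  321.2]
 [  0.    0.    0.    1. ]] [500.3 203.8 343.9] [3.1 0.  0.1] 3.4333
square [(array([312.9, 167.6]), 0.6)]
grip [(array([315.4, 110.1]), 0.91), (array([311.8, 167.8]), 0.66)]
heel [(array([282.8, 167.6]), 0.74)]
fence_end []
rest []
240 [373 379 375 363 338 464 476 409 398]
260 [244 255 252 245 254 349 408 420 417]
280 [242 250 249 246 245 345 418 419 420]
300 [247 245 247 249 253 349 417 423 427]
320 [250 249 248 248 244 351 427 431 424]
340 [266 255 248 240 247 329 423 432 431]
360 [266 257 246 241 251 345 424 489 553]
380 [263 305 359 362 359 462 587 600 600]
400 [260 253 243 245 278 467 578 597 599]
420 [253 257 249 242 267 423 572 595 597]
440 [364 378 374 360 361 442 571 594 597]
460 [342 358 361 367 364 447 573 594 594]
```

View pics/w2.png

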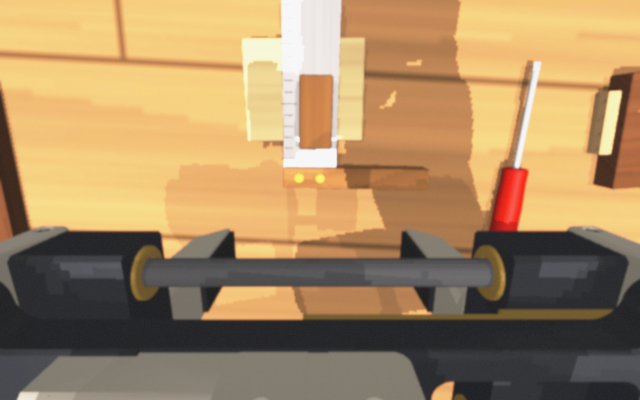

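The wrist view shows the grip block spanning about (299–334, 75–148), the heel at (283,167), and the fence running to (429,178). The square is nearly aligned with the tool.

Run:
```python
from h import *
w=np.load("w2.npz");b=np.load("w1.npz")
s=capture("scene");t=capture("top")
def best(p,n):
    r=tip_of(p,n); return r[0]["centre"] if r and r[0]["conf"]>.5 else None
for n,px in [("grip",(315.4,110.1)),("heel",(283,167.3))]:
    o=[(w,px)]+[(p,best(p,n)) for p in(s,t) if best(p,n) is not None]; print(n,len(o),tri(o), [tri([o[0],q]) for q in o[1:]],"z44/24",atz(w,px,44 if n=="grip" else 24))
for n,px in [("heel",(283,167.3)),("fe top",(429,170)),("blade left far",(282,10)),("blade left near",(283,160)),("blade right far",(341,10)),("blade right near",(337,160))]:
    print(n,atz(w,px,24 if n!="fe top" else 33))
for q in [(299,75),(334,75),(332,148),(299,148)]: print("block top",atz(w,q,59))
for q in [(260,136.3),(450,137)]: print("board near z24",atz(b,q,24),"z0",atz(b,q,0))
pin=best(b if 0 else s,"pin"); print("pin foot",atz(b,(273.6,47.2),24),"top",atz(b,(272,37.5),60),"scene",pin, atz(s,pin,24) if pin is not None else "")
for n in["pin","board"]:
    r=best(t,n); print(n,"top",r, atz(t,r,24) if r is not None else "")
for q in [(220,31),(479,31),(468,136),(228,134)]: print("corner",atz(b,q,24))
```

```text
grip 3 [574.9 209.8  47.4] [array([574. , 209.1,  46.2]), array([573.6, 207.8,  62.9])] z44/24 [573.3 208.2  44. ]
heel 3 [521.6 239.8  24.7] [array([521.3, 240.5,  24.5]), array([520.7, 235.6,  36.2])] z44/24 [518.4 237.2  24. ]
heel [518.4 237.2  24. ]
fe top [524.6  97.7  33. ]
blade left far [654.7 241.2  24. ]
blade left near [525.5 237.3  24. ]
blade right far [657.4 190.6  24. ]
blade right near [528.3 185.   24. ]
block top [599.2 222.6  59. ]
block top [600.6 194.7  59. ]
block top [542.9 192.5  59. ]
block top [541.4 220.4  59. ]
board near z24 [ 516.8 -132.4   24. ] z0 [ 514.9 -128.2    0. ]
board near z24 [ 545.3 -349.5   24. ] z0 [ 545.2 -359.8    0. ]
pin foot [ 612.3 -138.8   24. ] top [ 613.9 -142.1   60. ] scene [261.1, 234.8] [ 612.1 -141.4   24. ]
pin top None 
board top [405.7, 210.5] [ 580.7 -224.3   24. ]
corner [620.4 -81.   24. ]
corner [ 657.  -353.1   24. ]
corner [ 549.1 -369.8   24. ]
corner [514.5 -95.7  24. ]
```

```bash
python3 -m inch '[[0.03,0,0.02,0.01,1],[0.055,0,0.045,0.01,1],[0.0705,-0.0005,0.075,0.01,1],[0.0705,-0.0005,0.1,0.01,1],[0.0705,-0.0005,0.12,0.01,1],[0.0705,-0.0005,0.134,0.01,1],[0.0705,-0.0005,0.134,0.01,1],[0.0705,-0.0005,0.134,0.01,1]]'
python3 - <<'E'
from h import *
w=capture("wrist");save(w,"w3.png");print(get_obs()["tool_pos"])
E
```

```text
time: 5.0
tool_pos: [570.7, 208.9, 210.2]
tcp_rot: [3.141, 0.002, 0.04]
contact_force: [0.3, 0.2, 0.1]
grip_width: 91.8
finger_force: 0.0
[571.1 209.  211.3]
```

View pics/w3.png

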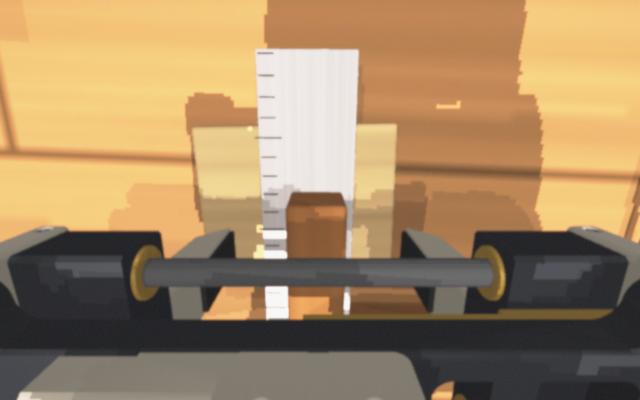

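The block at (288–346) is centred between the fingers and aligned with them. Close, then lift.

```bash
python3 -m inch '[[0,0,0,0,0.2],[0,0,0,0,0],[0,0,0,0,0],[0,0,0,0,0],[0,0,0,0,0],[0,0,0,0,0],[0,0,0,0,0],[0,0,0,0,0]]'
python3 -m inch '[[0,0,-0.005,0,0],[0,0,-0.015,0,0],[0,0,-0.03,0,0],[0,0,-0.05,0,0],[0,0,-0.07,0,0],[0,0,-0.085,0,0],[0,0,-0.09,0,0],[0,0,-0.09,0,0]]'
```

```text
time: 5.72
tool_pos: [570.8, 208.8, 210.7]
tcp_rot: [3.141, -0.0, 0.04]
contact_force: [0.1, -0.4, -0.7]
grip_width: 43.2
finger_force: 0.0
time: 6.38
tool_pos: [571.0, 208.9, 302.6]
tcp_rot: [-3.141, -0.003, 0.04]
contact_force: [0.3, 0.2, -2.7]
grip_width: 27.6
finger_force: 29.9
```

Run:
```python
from h import *
w=capture("wrist");s=capture("scene");c=s["color"][60:240,300:500]
c=cv2.resize(c,None,fx=2.2,fy=2.2); im=np.zeros((396,640+440,3),np.uint8); im[:,:640]=w["color"][:396]; im[:,640:]=c
im=cv2.resize(im,(800,293)); cv2.imwrite("pics/w4.png",im[...,::-1])
```

```text
(no output)
```

View pics/w4.png

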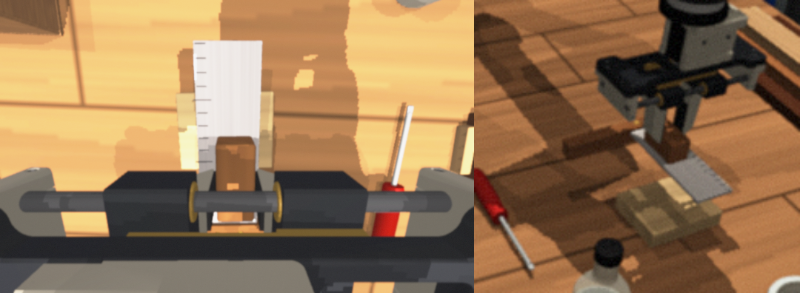

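The square is held, but the fingers closed late, so the pads hold only the upper part of the block: the blade is about 17 mm lower relative to the tool than planned. I'll set it back on the rest and regrip properly.

```bash
python3 -m inch '[[0,0,0.01,0,0],[0,0,0.03,0,0],[0,0,0.05,0,0],[0,0,0.063,0,0],[0,0,0.07,0,0],[0,0,0.07,0,0],[0,0,0.07,0,0]]'
python3 - <<'E'
from h import *
w=capture("wrist");s=capture("scene");c=s["color"][60:240,300:500]
c=cv2.resize(c,None,fx=2.2,fy=2.2); im=np.zeros((396,640+440,3),np.uint8); im[:,:640]=w["color"][:396]; im[:,640:]=c
im=cv2.resize(im,(800,293)); cv2.imwrite("pics/w5.png",im[...,::-1])
m=trace(w,"square")[0]["pixels"]; ys,xs=np.nonzero(m); print(ys.min()); r=ys.min()+4; print(np.nonzero(m[r])[0][[0,-1]])
E
```

```text
time: 7.07
tool_pos: [570.6, 208.8, 229.5]
tcp_rot: [3.141, 0.002, 0.04]
contact_force: [0.5, -0.6, -3.0]
grip_width: 27.7
finger_force: 30.0
54
[261 355]
```

```bash
python3 -m inch '[[0,0,0.001,0,0],[0,0,0.002,0,0],[0,0,0.003,0,0],[0,0,0.003,0,0]]'
```

```text
time: 7.55
tool_pos: [570.7, 208.8, 227.5]
tcp_rot: [3.141, 0.0, 0.04]
contact_force: [-0.1, -0.9, -1.9]
grip_width: 27.7
finger_force: 30.0
```

```bash
python3 -m inch '[[0,0,0.001,0,0],[0,0,0.002,0,0],[0,0,0.002,0,0],[0,0,0.002,0,0]]'; python3 -m inch '[[0,0,0.001,0,0],[0,0,0.002,0,0],[0,0,0.002,0,0],[0,0,0.002,0,0]]'
```

```text
time: 7.88
tool_pos: [570.8, 208.8, 227.2]
tcp_rot: [3.142, -0.001, 0.04]
contact_force: [-3.9, -1.1, 7.5]
grip_width: 27.7
finger_force: 30.0
time: 8.22
tool_pos: [570.6, 208.8, 227.2]
tcp_rot: [3.142, -0.002, 0.04]
contact_force: [-9.5, -2.4, 21.5]
grip_width: 27.7
finger_force: 30.0
```

Seated with tcp z 227.2. Open slightly, go down 14 mm from the commanded pose, then close with time to spare.

```bash
python3 -m inch '[[0,0,-0.002,0,0.6],[0,0,-0.002,0,0.6],[0,0,-0.002,0,0.6],[0,0,-0.002,0,0.6],[0,0,0.005,0,0.6],[0,0,0.01,0,0.6],[0,0,0.014,0,0.6],[0,0,0.014,0,0.6]]'
python3 -m inch '[[0,0,0,0,0],[0,0,0,0,0],[0,0,0,0,0],[0,0,0,0,0],[0,0,0,0,0],[0,0,0,0,0],[0,0,0,0,0],[0,0,0,0,0]]'
```

```text
time: 8.88
tool_pos: [570.4, 208.7, 208.0]
tcp_rot: [3.141, 0.003, 0.04]
contact_force: [-0.4, 0.3, -0.3]
grip_width: 55.1
finger_force: 0.0
time: 9.55
tool_pos: [570.9, 208.8, 209.9]
tcp_rot: [3.142, -0.0, 0.04]
contact_force: [0.3, 0.6, 1.2]
grip_width: 28.1
finger_force: 30.0
```

```bash
python3 -m inch '[[0,0,0,0,0],[0,0,0,0,0],[0,0,0,0,0],[0,0,0,0,0],[0,0,0,0,0],[0,0,0,0,0]]'
```

```text
time: 10.05
tool_pos: [570.9, 208.8, 209.9]
tcp_rot: [3.142, -0.0, 0.04]
contact_force: [-0.7, 0.2, 4.1]
grip_width: 27.8
finger_force: 30.0
```

```bash
python3 -m inch '[[0,0,-0.005,0,0],[0,0,-0.015,0,0],[0,0,-0.03,0,0],[0,0,-0.05,0,0],[0,0,-0.065,0,0],[0,0,-0.075,0,0],[0,0,-0.08,0,0],[0,0,-0.08,0,0]]'
python3 -m inch '[[-0.001,0.012,0,0,0],[-0.002,0.035,0,0,0],[-0.004,0.065,0,0,0],[-0.006,0.095,0,0,0],[-0.008,0.125,0,0,0],[-0.01,0.155,0,0,0],[-0.011,0.185,0,0,0],[-0.012,0.2,0,0,0]]'
python3 -m inch '[[-0.001,0.02,0,0,0],[-0.002,0.05,0,0,0],[-0.004,0.08,0,0,0],[-0.006,0.11,0,-0.02,0],[-0.008,0.14,0,-0.04,0],[-0.01,0.17,0,-0.07,0],[-0.011,0.19,0,-0.09,0],[-0.011,0.198,0,-0.09,0]]'
python3 -m inch '[[0,0,0,0,0],[0,0,0,0,0]]'
python3 - <<'E'
from h import *
w=capture("wrist");save(w,"w6.png");o=get_obs();print(o["tool_pos"],np.round(o["tcp_rot"],4),w["pose"][:3,3])
np.savez("w6.npz",**{k:w[k] for k in("color","intrinsics","pose")})
tips(w,["pin","heel","fence_end","board"])
E
```

```text
time: 10.72
tool_pos: [570.9, 208.9, 290.8]
tcp_rot: [-3.141, -0.002, 0.04]
contact_force: [-0.3, 0.5, -1.9]
grip_width: 27.8
finger_force: 30.0
time: 11.38
tool_pos: [566.1, 4.7, 288.4]
tcp_rot: [3.141, 0.003, 0.038]
contact_force: [1.0, -0.5, -2.8]
grip_width: 27.5
finger_force: 30.0
time: 12.05
tool_pos: [562.5, -193.3, 288.3]
tcp_rot: [-3.142, 0.002, 0.128]
contact_force: [0.6, -0.3, -2.9]
grip_width: 28.0
finger_force: 30.0
time: 12.22
tool_pos: [563.1, -189.7, 288.8]
tcp_rot: [-3.14, 0.002, 0.128]
contact_force: [0.0, 0.4, -2.6]
grip_width: 27.6
finger_force: 30.0
[ 563.3 -189.   289. ] [-3.1  0.   0.1] [ 631.  -182.2  267.9]
pin [(array([262.3, 133.5]), 0.7)]
heel []
fence_end [(array([316.4, 254.5]), 0.67)]
board [(array([357.5, 178.1]), 0.73)]
```

View pics/w6.png

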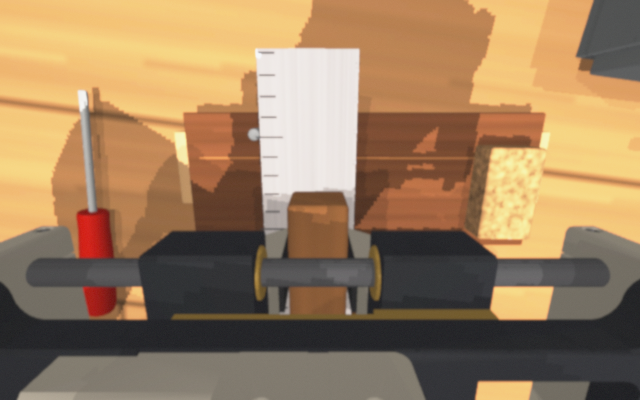

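The view shows the square in the grip, with the blade spanning (257–358, 50–230). The pin head is at (254,134), just left of the blade, and the board's far edge is at row 113.

```bash
cat >> h.py <<'E'
def edge_pts(p,fixed,lo,hi,axis):
    """subpixel strongest gradient along column (axis=0) or row (axis=1)"""
    g=cv2.GaussianBlur(cv2.cvtColor(p["color"],cv2.COLOR_RGB2GRAY).astype(float),(5,5),1); out=[]
    for f in fixed:
        l=g[lo:hi,f] if axis==0 else g[f,lo:hi]
        d=np.abs(np.diff(l)); k=d.argmax(); w=d[max(k-2,0):k+3]; c=lo+.5+(np.arange(max(k-2,0),max(k-2,0)+len(w))*w).sum()/w.sum()
        out.append((f,c) if axis==0 else (c,f))
    return np.array(out)
def line(p,pts,z):
    P=np.array([atz(p,q,z)[:2] for q in pts],np.float32)
    vx,vy,x,y=cv2.fitLine(P,cv2.DIST_HUBER,0,.01,.01).ravel(); return np.array([vx,vy,x,y])
E
python3 - <<'E'
from h import *
np.set_printoptions(precision=4,suppress=True)
w=np.load("w6.npz");b=np.load("w1.npz"); zt=289-209.9+29
fe=line(w,edge_pts(w,list(range(195,248,3))+list(range(365,400,3))+list(range(495,540,3)),103,123,0),24); print("far w6",fe,"yaw",-np.arctan(fe[0]/fe[1]))
fe=line(b,edge_pts(b,range(290,430,4),24,40,0),24); print("far w1",fe,"yaw",-np.arctan(fe[0]/fe[1]))
ne=line(b,edge_pts(b,range(245,430,4),128,144,0),24); print("near w1",ne,"yaw",-np.arctan(ne[0]/ne[1]))
L=line(w,edge_pts(w,range(60,125,3),245,275,1),zt); R=line(w,edge_pts(w,range(60,200,3),345,370,1),zt); F=line(w,edge_pts(w,range(270,350,3),40,60,0),zt)
print("L",L,L[1]/L[0],"R",R,R[1]/R[0],"F",F,"yaw",-F[0]/F[1])
print("pin top",atz(w,(254,134),60),"tri",tri([(w,(254,134)),(b,(272,37.5))]))
print("tip foot",atz(w,(262.3,133.5),24)); print(get_obs()["tcp_rot"],get_obs()["tool_pos"])
E
```

```text
far w6 [   0.127    -0.9919  643.002  -208.0566] yaw 0.12736972
far w1 [   0.1216   -0.9926  638.8799 -214.1224] yaw 0.12193735
near w1 [   0.1319   -0.9913  531.7583 -239.3853] yaw 0.13229604
L [   0.9928    0.1199  639.698  -150.974 ] 0.12076409 R [   0.9914    0.1311  626.6375 -202.72  ] 0.13227928 F [   0.124    -0.9923  662.6123 -176.8371] yaw 0.12492716
pin top [ 615.0109 -141.5354   60.    ] tri [ 614.7084 -141.1918   56.4848]
tip foot [ 613.4573 -140.8872   24.    ]
[-3.1414  0.0002  0.1313] [ 563.7483 -188.5524  289.7139]
```

Gaps are as planned: the fence is 12 mm short of the edge, the blade is 9 mm right of the pin, and the yaw agrees within 0.002. I'll descend to 2 mm above the board, then advance.

```bash
python3 -m inch '[[0,0,0.01,0,0],[0,0,0.03,0,0],[0,0,0.05,0,0],[0,0,0.065,0,0],[0,0,0.072,0,0],[0,0,0.076,0,0],[0,0,0.076,0,0],[0,0,0.076,0,0]]'
python3 -m inch '[[0.002,0,0,0,0],[0.004,0,0,0,0],[0.006,0,0,0,0],[0.008,0,0,0,0],[0.008,0,0,0,0],[0.008,0,0,0,0]]'
```

```text
time: 13.13
tool_pos: [564.0, -189.7, 214.2]
tcp_rot: [3.141, -0.001, 0.13]
contact_force: [0.6, -0.0, -3.1]
grip_width: 27.9
finger_force: 30.0
time: 13.63
tool_pos: [571.7, -188.7, 213.8]
tcp_rot: [3.141, -0.0, 0.13]
contact_force: [0.5, 0.6, -2.2]
grip_width: 27.6
finger_force: 30.0
```

```bash
python3 -m inch '[[0,0,0.001,0,0],[0,0,0.002,0,0],[0.001,0,0.002,0,0],[0.002,0,0.002,0,0],[0.002,0,0.002,0,0]]'; python3 -m inch '[[0.001,0,0,0,0],[0.001,0,0,0,0],[0.001,0,0,0,0]]'; python3 -m inch '[[0.001,0,0,0,0],[0.001,0,0,0,0],[0.001,0,0,0,0]]'; python3 -m inch '[[0.001,0,0,0,0],[0.001,0,0,0,0],[0.001,0,0,0,0]]'
```

```text
time: 14.05
tool_pos: [573.7, -188.5, 211.7]
tcp_rot: [3.141, -0.0, 0.13]
contact_force: [0.6, -0.4, -2.2]
grip_width: 27.8
finger_force: 30.0
time: 14.3
tool_pos: [574.6, -188.3, 211.7]
tcp_rot: [3.142, 0.0, 0.13]
contact_force: [-0.4, -0.3, -1.7]
grip_width: 27.8
finger_force: 30.0
time: 14.55
tool_pos: [575.1, -188.3, 211.5]
tcp_rot: [-3.141, 0.002, 0.13]
contact_force: [-4.4, -0.3, -1.5]
grip_width: 27.8
finger_force: 30.0
time: 14.8
tool_pos: [575.5, -188.3, 211.3]
tcp_rot: [-3.141, 0.004, 0.13]
contact_force: [-7.7, -1.7, -0.4]
grip_width: 27.4
finger_force: 30.0
```

Fence contact. Now I'll seat it down.

```bash
python3 -m inch '[[-0.0007,0,0,0,0],[-0.0007,0,0.0007,0,0],[-0.0007,0,0.0013,0,0],[-0.0007,0,0.0013,0,0]]'; python3 -m inch '[[0,0,0.0005,0,0],[0,0,0.001,0,0],[0,0,0.001,0,0]]'
python3 - <<'E'
from h import *
o=get_obs();print(o["tool_pos"],o["contact_force"],o["moment"])
E
```

```text
time: 15.13
tool_pos: [575.2, -188.2, 210.3]
tcp_rot: [-3.141, 0.002, 0.13]
contact_force: [-5.9, -0.4, 0.6]
grip_width: 28.0
finger_force: 30.0
time: 15.38
tool_pos: [575.2, -188.2, 210.1]
tcp_rot: [-3.141, 0.002, 0.13]
contact_force: [-7.7, -1.1, 6.1]
grip_width: 28.0
finger_force: 30.0
[ 575.2 -188.2  210.1] [-7.7 -1.1  6.1] [-0.1  1.5 -0.1]
```

```bash
python3 -m inch '[[0,-0.001,0,0,0],[0,-0.002,0,0,0],[0,-0.003,0,0,0],[0,-0.004,0,0,0],[0,-0.005,0,0,0],[0,-0.005,0,0,0]]'; python3 -m inch '[[0,-0.001,0,0,0],[0,-0.0015,0,0,0],[0,-0.0015,0,0,0]]'; python3 -m inch '[[0,-0.001,0,0,0],[0,-0.001,0,0,0],[0,-0.001,0,0,0]]'
```

```text
time: 15.88
tool_pos: [574.6, -184.8, 210.1]
tcp_rot: [3.139, 0.001, 0.13]
contact_force: [-7.9, -8.3, 4.2]
grip_width: 27.6
finger_force: 30.0
time: 16.13
tool_pos: [574.4, -183.4, 210.1]
tcp_rot: [3.139, 0.001, 0.13]
contact_force: [-8.9, -8.4, 2.9]
grip_width: 27.4
finger_force: 30.0
time: 16.38
tool_pos: [574.3, -182.4, 210.1]
tcp_rot: [3.139, 0.001, 0.13]
contact_force: [-8.0, -8.7, 2.7]
grip_width: 27.8
finger_force: 30.0
```

```bash
for i in 1; do :; done; python3 -m inch '[[0,-0.0005,0,0,0],[0,-0.001,0,0,0],[0,-0.001,0,0,0]]'; python3 -m inch '[[0,-0.0005,0,0,0],[0,-0.001,0,0,0],[0,-0.001,0,0,0]]';  python3 - <<'E'
from h import *
o=get_obs();print(o["tool_pos"],o["contact_force"],o["moment"])
w=capture("wrist");save(w,"w7.png")
cv2.imwrite("pics/w7c.png",cv2.resize(w["color"][20:220,180:440],None,fx=3,fy=3,interpolation=cv2.INTER_CUBIC)[:600,:780,::-1])
E
```

```text
time: 16.63
tool_pos: [574.1, -181.4, 210.1]
tcp_rot: [3.139, 0.001, 0.13]
contact_force: [-8.4, -8.9, 3.3]
grip_width: 27.9
finger_force: 30.0
time: 16.88
tool_pos: [574.0, -180.5, 210.1]
tcp_rot: [3.139, 0.001, 0.13]
contact_force: [-8.0, -9.2, 3.2]
grip_width: 27.9
finger_force: 30.0
[ 574.  -180.5  210.1] [-8.  -9.2  3.2] [-1.5  1.4 -0.1]
```

View pics/w7c.png

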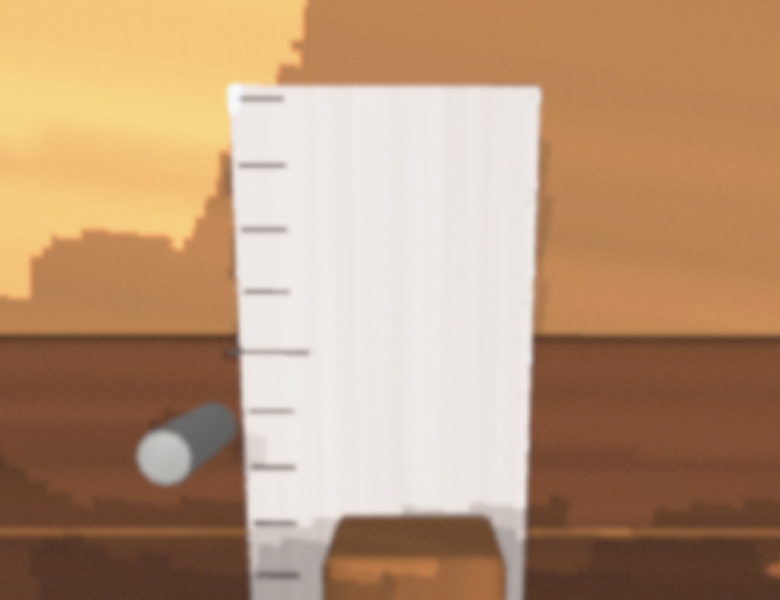

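The pin's foot at (236,420) in the crop is within about 1 mm of the blade edge at (243,420). I'll creep in.

```bash
python3 -m inch '[[0,-0.0005,0,0,0],[0,-0.0005,0,0,0],[0,-0.0005,0,0,0]]'; python3 -m inch '[[0,-0.0005,0,0,0],[0,-0.0005,0,0,0],[0,-0.0005,0,0,0]]';python3 -m inch '[[0,-0.0005,0,0,0],[0,-0.0005,0,0,0],[0,-0.0005,0,0,0]]'
python3 - <<'E'
from h import *
o=get_obs();print(o["tool_pos"],o["contact_force"],o["moment"])
E
```

```text
time: 17.18
tool_pos: [574.0, -180.0, 210.1]
tcp_rot: [3.139, 0.001, 0.13]
contact_force: [-8.2, -8.9, 3.3]
grip_width: 27.8
finger_force: 30.0
time: 17.43
tool_pos: [573.9, -179.5, 210.1]
tcp_rot: [3.139, 0.001, 0.13]
contact_force: [-8.4, -9.4, 3.1]
grip_width: 27.8
finger_force: 30.0
time: 17.68
tool_pos: [573.8, -179.0, 210.1]
tcp_rot: [3.139, 0.001, 0.13]
contact_force: [-9.6, -9.2, 3.4]
grip_width: 27.6
finger_force: 30.0
[ 573.8 -179.   210.1] [-9.6 -9.2  3.4] [-1.5  1.4 -0.1]
```

```bash
python3 -m inch '[[0,-0.0005,0,0,0],[0,-0.0005,0,0,0],[0,-0.0005,0,0,0]]'; python3 -m inch '[[0,-0.0005,0,0,0],[0,-0.0005,0,0,0],[0,-0.0005,0,0,0]]'
python3 - <<'E'
from h import *
o=get_obs();print(o["tool_pos"],o["contact_force"],o["moment"])
E
```

```text
time: 17.93
tool_pos: [573.8, -178.5, 210.1]
tcp_rot: [3.139, 0.001, 0.13]
contact_force: [-8.6, -9.3, 3.8]
grip_width: 27.8
finger_force: 30.0
time: 18.18
tool_pos: [573.7, -178.2, 210.1]
tcp_rot: [3.138, 0.001, 0.13]
contact_force: [-8.9, -9.5, 2.7]
grip_width: 27.7
finger_force: 30.0
[ 573.7 -178.2  210.1] [-8.9 -9.5  2.7] [-1.7  1.3 -0.1]
```

```bash
python3 -m inch '[[0,-0.0005,0,0,0],[0,-0.0005,0,0,0],[0,-0.0005,0,0,0]]';python3 - <<'E'
from h import *
o=get_obs();print(o["tool_pos"],o["contact_force"],np.round(o["moment"],2),np.round(o["tcp_rot"],4))
w=capture("wrist");save(w,"w8.png")
cv2.imwrite("pics/w8c.png",cv2.resize(w["color"][20:220,180:440],None,fx=3,fy=3,interpolation=cv2.INTER_CUBIC)[:600,:780,::-1])
E
```

```text
time: 18.43
tool_pos: [573.7, -178.0, 210.1]
tcp_rot: [3.138, 0.001, 0.13]
contact_force: [-8.2, -12.1, 1.9]
grip_width: 27.5
finger_force: 30.0
[ 573.7 -178.   210.1] [ -8.2 -12.1   1.9] [-2.   1.4 -0.1] [3.1 0.  0.1]
```

View pics/w8c.png

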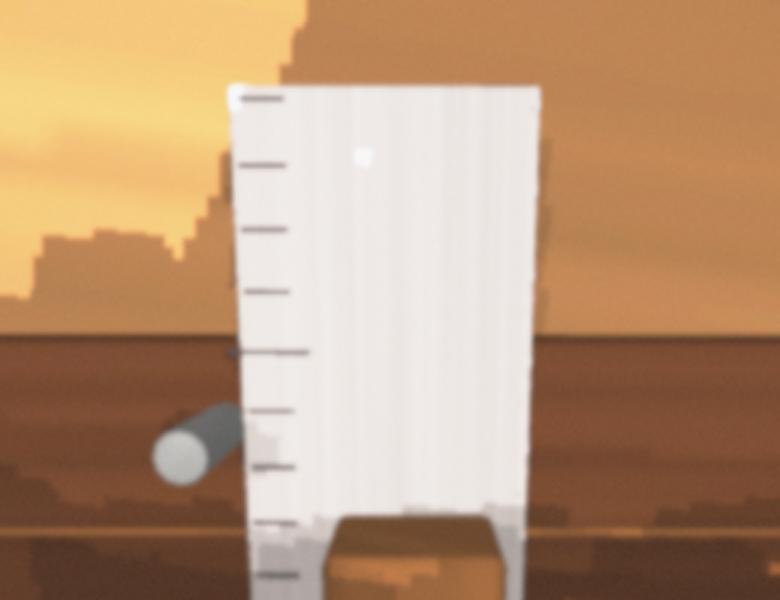

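The pin's foot now meets the blade edge, with Fy rising and motion stalling. I'll relax the arm's side loads before letting go.

```bash
python3 -m inch '[[-0.0003,0.0004,0,0,0],[-0.0006,0.0008,0,0,0],[-0.0008,0.001,0,0,0],[-0.0008,0.001,0,0,0],[-0.0008,0.001,0,0,0]]'
python3 - <<'E'
from h import *
o=get_obs();print(o["tool_pos"],o["contact_force"],np.round(o["moment"],2))
E
```

```text
time: 18.9
tool_pos: [573.5, -178.3, 210.1]
tcp_rot: [3.139, -0.0, 0.13]
contact_force: [-5.2, -7.2, 1.0]
grip_width: 28.1
finger_force: 30.0
[ 573.5 -178.3  210.1] [-5.2 -7.2  1. ] [-1.3  0.9 -0.1]
```

```bash
python3 -m inch '[[-0.0003,0.0004,0,0,0],[-0.0006,0.0008,0,0,0],[-0.0007,0.001,0,0,0],[-0.0007,0.001,0,0,0],[-0.0007,0.001,0,0,0]]'; python3 -m inch '[[0,0,0,0,0.2],[0,0,0,0,0.4],[0,0,0,0,0.65],[0,0,0,0,0.65],[0,0,0,0,0.65],[0,0,0,0,0.65],[0,0,0,0,0.65],[0,0,0,0,0.65]]'
python3 - <<'E'
from h import *
w=capture("wrist");save(w,"w9.png")
cv2.imwrite("pics/w9c.png",cv2.resize(w["color"][20:220,180:440],None,fx=3,fy=3,interpolation=cv2.INTER_CUBIC)[:600,:780,::-1])
E
```

```text
time: 19.32
tool_pos: [573.3, -178.5, 210.0]
tcp_rot: [3.14, -0.001, 0.13]
contact_force: [-2.0, -5.2, 2.0]
grip_width: 27.7
finger_force: 30.0
time: 19.98
tool_pos: [573.0, -177.8, 209.4]
tcp_rot: [3.142, -0.0, 0.13]
contact_force: [-0.7, 0.5, -0.4]
grip_width: 59.4
finger_force: 0.0
```

```bash
python3 -m inch '[[0,0,-0.005,0,0.65],[0,0,-0.02,0,0.65],[0,0,-0.04,0,0.65],[0,0,-0.07,0,0.65],[-0.02,0,-0.1,0,0.65],[-0.05,0,-0.12,0,0.65],[-0.08,0,-0.13,0,0.65],[-0.08,0,-0.13,0,0.65]]'
python3 - <<'E'
from h import *
w=capture("wrist");save(w,"w10.png");np.savez("w10.npz",**{k:w[k] for k in("color","intrinsics","pose")})
tips(w,["pin","heel","fence_end"])
E
```

```text
time: 20.7
tool_pos: [490.4, -188.5, 342.4]
tcp_rot: [3.14, -0.001, 0.129]
contact_force: [1.6, -0.1, -0.4]
grip_width: 59.9
finger_force: 0.0
pin [(array([278.8,  50. ]), 0.77)]
heel [(array([286.3, 152.2]), 0.73)]
fence_end [(array([429.1, 154. ]), 0.94)]
```

View pics/w10.png

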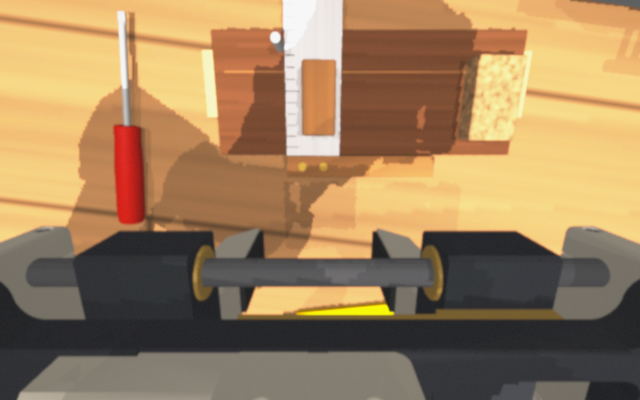

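The square lies flat on the board with its fence along the near edge (rows 154–178, to column 433). The blade edge is at the pin (276,40), and the bystanders are undisturbed. Next is a numeric check of flushness.

Run:
```python
from h import *
np.set_printoptions(precision=4,suppress=True)
w=np.load("w10.npz")
for n,p,z in [("seam",edge_pts(w,range(346,430,4),148,161,0),24),("board right",edge_pts(w,range(440,505,4),148,161,0),24),("board left",edge_pts(w,range(226,282,4),148,161,0),24),("fence back",edge_pts(w,range(300,432,4),168,186,0),33)]:
    l=line(w,p,z); print(n,l,"yaw",-l[0]/l[1],p[::4].round(1).tolist(), "u",l[2]*.99195+l[3]*.12666)
L=line(w,edge_pts(w,range(60,145,3),280,293,1),29);R=line(w,edge_pts(w,range(10,145,3),333,348,1),29);print(L[1]/L[0],R[1]/R[0], "Lv",-.12666*L[2]+.99195*L[3],"Rv",-.12666*R[2]+.99195*R[3])
for u in (350,370,390,410,428,440): print(u,w["color"][150:164,u].sum(1))
for r in (40,44,48,50,52): print(r,w["color"][r,268:292].sum(1))
print("heel,fe",atz(w,(286.3,152.2),24),atz(w,(429.1,154),24),"pin foot",atz(w,(278.8,50),24))
```

```text
seam [   0.129    -0.9916  532.1489 -251.7441] yaw 0.1301289 [[346.0, 155.8], [362.0, 155.8], [378.0, 157.4], [394.0, 155.8], [410.0, 155.9], [426.0, 155.9]] u 495.97913
board right [   0.129    -0.9916  545.8257 -345.2427] yaw 0.13011873 [[440.0, 154.3], [456.0, 154.4], [472.0, 154.4], [488.0, 154.5], [504.0, 154.4]] u 497.70337
board left [   0.1293   -0.9916  517.0698 -126.427 ] yaw 0.13034785 [[226.0, 158.1], [242.0, 154.5], [258.0, 154.4], [274.0, 154.5]] u 496.8941
fence back [   0.1304   -0.9915  512.1268 -243.6647] yaw 0.1315234 [[300.0, 170.5], [316.0, 177.3], [332.0, 183.3], [348.0, 179.5], [364.0, 175.6], [380.0, 176.8], [396.0, 176.7], [412.0, 176.6], [428.0, 176.6]] u 477.14163
0.12831564 0.12837556 Lv -221.25 Rv -271.6864
350 [238 245 240 234 219 242 297 332 345 350 353 357 362 368]
370 [240 243 240 233 219 251 307 345 361 362 367 374 374 381]
390 [238 238 239 233 225 246 316 350 363 371 370 374 422 477]
410 [239 233 238 235 223 244 292 329 342 348 349 350 365 402]
428 [270 307 330 291 253 290 396 477 510 515 518 524 524 527]
440 [243 239 247 277 390 514 572 587 589 594 595 595 595 594]
40 [363 396 515 676 731 738 740 741 740 738 726 643 438 314 282 352 524 670
 712 733 741 741 741 741]
44 [384 377 372 365 375 389 408 409 393 375 355 342 325 312 306 363 536 713
 741 741 741 741 741 741]
48 [331 326 318 323 325 319 331 348 366 373 363 356 343 336 331 416 647 737
 741 739 727 706 704 705]
50 [327 321 317 316 315 311 320 322 344 357 359 359 354 345 335 376 518 653
 685 681 667 661 672 690]
52 [340 330 321 315 316 317 322 316 316 329 348 355 356 343 339 363 486 612
 651 652 653 656 673 693]
heel,fe [ 523.1653 -155.9999   24.    ] [ 539.3905 -293.1609   24.    ] pin foot [ 612.1614 -139.9697   24.    ]
```

Seam and board edge are parallel (0.1301 rad for both), and the pin touches the blade edge in the picture. The loads as I let go show no slip. Handing in.

```bash
python3 -c "
from plant import *
print(close_job())"
```

```text
the job is handed in; nothing more can be done
None
```

The square lies flat on the walnut board with its fence flush along the near edge and its blade touching the pin; it has been let go, the sander, screwdriver and oil were left alone, and the job was handed in at about 21 s (no verdict came back).

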